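Set a plywood panel up in the edge-gluing stand

ROBOT

A 6-joint arm with a two-finger parallel gripper is mounted at the origin on a cart in front of the work surface, level with it; the furniture and walls round the work are solid. World frame = base frame: x ahead of the robot, y to its left, z up, the work surface at z = 0. Lengths are in m, angles in rad, forces in N, time in s.
With the tool pointing down it reaches from about 0.425 to 0.95 m from the base axis. Payload 3.5 kg.
Tool frame: the origin (TCP) lies on the centre line of the jaws, within the pads' length; the fingertips stand 25 mm ahead of it and the grasp point (between the pads) lies 6 mm ahead of it; z points along the fingers, y is the line along which they close (so a half turn about z gives the same grasp; the last joint's range is limited). The gripper opens to 85 mm and grips with 20 to 120 N. Pads are 22 mm wide; open, the fingers measure 114 mm over their backs; the gripper's body (76 mm by 85 mm) begins 54 mm behind the grasp point. The pads swing forward as they close: fully open they stand 13 mm farther back than shut.
Start: joints at [1.175, 0.286, 1.577, -0, 1.279, -0.15], TCP at [0.164, 0.655, 0.256] pointing down, gripper open.
Joint ranges: [-2.77, 2.77], [-0.9, 2.22], [0.21, 2.48], [-1.53, 4.67], [0.24, 2.81], [-2.84, 2.84]. Speed limits (rad/s): [2.79, 2.79, 3.14, 3.14, 3.14, 3.14].

INTERFACE

Orientations are given as a rotation vector (axis times angle).
In Python, from bench import robot gives the robot as it stands.
- The arm moves only by the shell command python3 drive.py 'ROWS'. ROWS is one flat JSON list of numbers that holds 1 to 12 rows one after another, with no inner brackets; each row has 7 numbers: a rotation vector rx, ry, rz in rad, then dx, dy, dz in units of 5 mm, then the finger opening in m; each row shifts and turns the commanded pose from where the row before left it, along the tool's axes as they then stand; what a row does not reach is not made up. A row lasts 1/8 s, in which the tool goes at most 0.0625 m and 0.188 rad, less where a joint would pass 70% of its speed; a pose out of reach is approached as far as the arm can. The fingers move at their own pace and stop on an object; the grip force is fixed at half the most. Time passes only in rows, so rows that do not move let the fingers close. It prints the time, the measured TCP pose, the force, the opening and the grip force at its end. Input that does not fit is refused with a message, and nothing moves.
- robot.get_state(): the state, without advancing time (a new reading comes with each control period).
- robot.read_camera(name): name is "side" or "top" or "wrist"; returns (picture, depth): 420x560x3 uint8, blue, green, red; 420x560 float32, m along the optical axis (not along the pixel's ray), 0 where there is no reading.
- robot.camera_params(name): a dict with "intrinsics" (3x3 intrinsics, pixels), "world_from_camera" (4x4, takes a point from camera to world coordinates); the wrist camera has in their place "tool_from_camera" (4x4, takes a point from camera to tool coordinates, whose origin is the TCP and whose axes are the flange's). Camera axes: x right, y down, z forward; pixel columns grow to the right and rows downward; lengths in m; the calibration is good to about 2 mm. The wrist camera is an equidistant fisheye: a pixel r from the principal point sees the ray r / f radians off the axis. A picture is of the moment at which its call begins: read the wrist's pose just before it. camera_params takes no time and is no camera call.
- robot.sign_off(): hands the job in; it is judged then, once.
The state is a dict: "time_s": time; "joint_positions": joint angles; "joint_vel": joint speeds; "joint_efforts": joint torques, N m; "tool_pos": TCP position; "orientation": TCP orientation; "contact_force": force on the tool from outside, world axes, zero at the start; "torque": the same for the moment, N m; "opening": finger opening in m; "gripper_force": force on a finger pad.
Only numpy, scipy, OpenCV 4.12 (cv2) and the standard library are available. Lean on these libraries where they do the work, as an engineer would, in place of code of your own. Each camera call takes 0.05 s, during which the arm holds its last target. There are 200 camera calls.

TASK

Get the wider of the two plywood panels ready for gluing its upper edge. Slide the stand's movable post back by its wooden knob to make room, lift the panel out of the rack and lower it upright, long edge down, into the two facing grooves until it rests fully on the bed, then slide the post up against it so that it is held without play. Leave the narrower panel standing in the rack.

Things in the scene. Friction and masses are not known exactly. Their poses are not given: they have to be found in the camera images.
- stand: edge-gluing stand, fixed to the table: beech plank 106 x 345 x 18 mm (x, y, z), along its middle an aluminium track 40 mm wide whose flat top is the bed, 32 mm above the table. Origin on the table under the plank's centre, z up, y along the track towards the fixed post at its end. A like post on a sliding carriage faces it
- fixed_groove (a point): fixed post: bottom (inmost wall) of its groove, mid-width, at bed height; axes as the stand's. Both posts are 46 mm wide (x), 26 mm thick (y), top 75 mm above the bed; in the face towards the other post an upright groove 13 mm wide, 10 mm deep, open at the top, flaring to 29 mm wide over its uppermost 14 mm
- sliding_groove (a point): the same point of the sliding post, moving with the carriage; axes as the stand's. From fixed_groove to here is the stand's -y direction
- carriage (a joint): position of the sliding post, m: the distance between the two groove bottoms is 0.080 + this value. Range 0 to 0.11; it grows as the post moves away from the fixed post, along the stand's -y. It starts at 0.010 to 0.045, too close for the wide panel. The slide needs about 4 N and stays where it is left
- knob_grip (a point): centre of the round wooden knob that moves the carriage, at gripping height, 57 mm above the bed: head 32 mm across, from 14 mm below to 13 mm above this point, on a 24 mm neck; the block under the knob is 24 mm below this point. It stands behind the sliding post, 64 mm from sliding_groove along the stand's -y, 48 mm from the post's back; axes as the stand's
- rack: dark wooden rack, fixed to the table, 124 x 120 x 44 mm; origin on the table under its centre, z up. Two slots along its y, 12 mm wide, 30 mm deep, open above and at the ends, at x = -35 mm and x = +35 mm; a panel stands upright in each
- panel_wide: the wider plywood panel, 10 mm thick (x), 140 mm wide (y), 100 mm high (z), 0.12 kg or so; origin at its centre. It stands on its long edge in one of the rack's slots, its lower edge 14 mm above the table, its upper edge 114 mm above it
- panel_narrow: the narrower plywood panel, 10 mm thick (x), 100 mm wide (y), 80 mm high (z); origin at its centre. It stands in the other slot of the rack and stays there

How it is judged:
On the way, in this order (a step that is already met when the one before it is completed fails the run):
1. the sliding post has been moved back far enough for the wide panel (more than 141 mm between the groove bottoms) (value of joint carriage above 0.061 m), for 0.2 s.
2. the wide panel stands upright in both grooves, down on the bed (z of panel_wide in the frame of fixed_groove between 0.047 and 0.053 m and x of panel_wide in the frame of fixed_groove between -0.005 and 0.005 m and y of panel_wide in the frame of fixed_groove between -0.08 and -0.066 m and angle between the z axis of panel_wide and the z axis of stand, either way round below 0.06 rad), for 0.2 s.
At the end, for the whole second after the job is handed in: the wide panel stands upright (0.05 rad) in both grooves, down on the bed (3 mm), within 4 mm of the grooves' middle and of the fixed groove's bottom, at rest; the sliding post is up against it with under 3 mm of play (joint 0.056 to 0.063); the narrow panel is within 30 mm of its start (value of joint carriage between 0.056 and 0.063 m and z of panel_wide in the frame of fixed_groove between 0.047 and 0.053 m and x of panel_wide in the frame of fixed_groove between -0.004 and 0.004 m and y of panel_wide in the frame of fixed_groove between -0.074 and -0.066 m and angle between the z axis of panel_wide and the z axis of stand, either way round below 0.05 rad and linear speed of panel_wide below 0.02 m/s and distance of panel_narrow from where it was at the start of the episode below 0.03 m); the robot touches nothing.
It fails at once if the narrow panel is taken out of the rack or shifted by more than 30 mm (distance of panel_narrow from where it was at the start of the episode above 0.03 m).
It also fails if it takes over 64 s, if anything falls off the work surface, if the arm or the gripper's body presses on something with over 40 N, if the wrist force passes 120 N, or if a joint passes its speed limit or range.

## Working session

There is one attempt and no reset: what is moved stays moved. The work goes in short steps, Python scripts to look and compute and a shell command to move; the robot and the scene stay as the last step left them, time stands still between calls to the robot, and variables do not carry over. Pictures are saved under pics/ and viewed, at most 10 in all, crops included, and the job is handed in when it is done.

```bash
ls; mkdir -p pics; python3 - <<'E'
from bench import robot
import cv2,numpy as np
s=robot.get_state();print(s)
for n in("side","top"):
    im,d=robot.read_camera(n);cv2.imwrite(f"pics/{n}0.png",im);np.savez(f"{n}0.npz",d=d,im=im)
    p=robot.camera_params(n);print(n,np.round(p["intrinsics"],1).tolist(),np.round(p["world_from_camera"],3).tolist(),(d==0).mean())
E
```

```text
bench.py
drive.py
pics
{'time_s': 0.0, 'joint_positions': array([ 1.17501248e+00,  2.87173502e-01,  1.57816939e+00,  4.51779461e-06,
        1.27860146e+00, -1.49989381e-01]), 'joint_vel': array([ 1.03192442e-03,  6.90091359e-04,  1.36058450e-03,  1.27171363e-04,
       -6.83412725e-04, -4.59240673e-05]), 'joint_efforts': array([-1.04898711e-03, -4.05960596e+01, -2.92633581e+01, -2.22986646e-04,
        5.75869140e-03, -2.26211284e-06]), 'tool_pos': array([0.1639768, 0.6541656, 0.254946 ]), 'orientation': array([-0.38504545, -3.1172622 ,  0.0035548 ]), 'contact_force': array([-0.18495234,  0.32444857, -0.54256953]), 'torque': array([-0.02200093, -0.00927367, -0.02490218]), 'gripper_force': 0.0, 'opening': 0.08569787340998601}
side [[472.1, 0.0, 282.9], [0.0, 472.1, 207.0], [0.0, 0.0, 1.0]] [[0.994, -0.066, 0.087, 0.43], [-0.107, -0.422, 0.9, -0.844], [-0.023, -0.904, -0.427, 0.526], [0.0, 0.0, 0.0, 1.0]] 0.0036904761904761906
top [[402.2, 0.0, 270.7], [0.0, 402.2, 204.7], [0.0, 0.0, 1.0]] [[-0.018, -0.998, 0.066, 0.436], [-1.0, 0.019, 0.013, 0.065], [-0.014, -0.065, -0.998, 0.929], [0.0, 0.0, 0.0, 1.0]] 0.003788265306122449
```

View pics/top0.png

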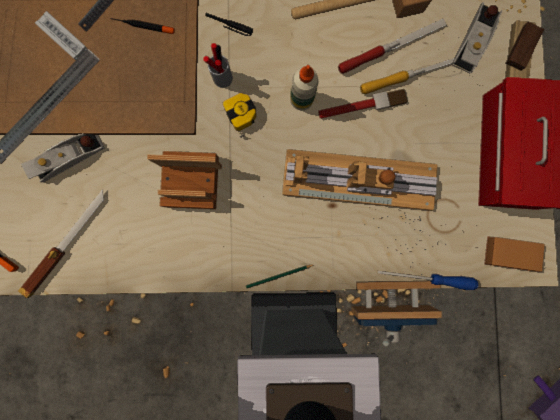

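View pics/side0.png

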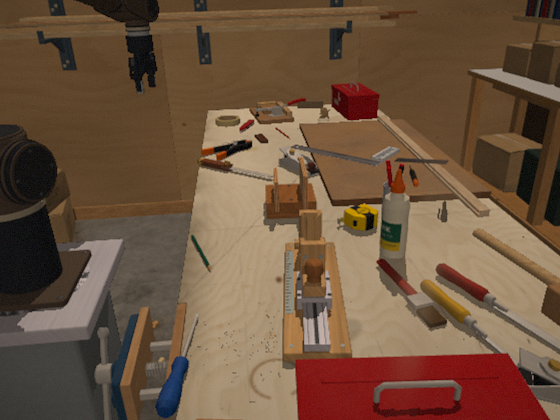

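The top view shows the wide panel in the rack at px (185,158) and the narrow one at (187,192). The stand is at (361,180), with its fixed post on the left at ~(298,170) and the knob at (388,176).

```bash
cat >h.py <<'E'
import numpy as np,cv2
from bench import robot
def cloud(n,d):
    p=robot.camera_params(n);K=p["intrinsics"];T=p["world_from_camera"]
    v,u=np.mgrid[:d.shape[0],:d.shape[1]]
    P=np.stack([(u-K[0,2])/K[0,0]*d,(v-K[1,2])/K[1,1]*d,d],-1)
    P=P@T[:3,:3].T+T[:3,3];P[d==0]=np.nan;return P
def rect(Q):
    (c,s,a)=cv2.minAreaRect((Q[:,:2]*1000).astype(np.float32));return np.round(c,1),np.round(s,1),round(a,2),np.round(np.median(Q,0)*1000,1),len(Q)
E
python3 - <<'E'
from h import *
z=np.load("top0.npz");P=cloud("top",z["d"])
tab=P[230:260,180:400].reshape(-1,3);print("table z",np.nanmedian(tab[:,2]))
def sel(r0,r1,c0,c1,z0,z1):
    Q=P[r0:r1,c0:c1].reshape(-1,3);return Q[(Q[:,2]>z0)&(Q[:,2]<z1)]
print("wide",rect(sel(140,172,140,230,.104,.124)))
print("narrow",rect(sel(175,205,140,230,.084,.104)))
print("rack",rect(sel(140,220,140,230,.037,.051)))
print("plank",rect(sel(140,220,275,445,.012,.024)))
print("stand>12",rect(sel(140,220,275,445,.012,.12)))
print("track",rect(sel(140,220,275,445,.027,.037)))
print("posts",rect(sel(140,220,280,340,.095,.125)),rect(sel(140,220,340,374,.095,.125)))
print("knob",rect(sel(155,200,376,405,.092,.12)))
im=z["im"];cv2.imwrite("pics/tc.png",cv2.resize(im[135:225,270:450],None,fx=4.4,fy=4.4,interpolation=cv2.INTER_CUBIC))
E
```

```text
table z 0.0010830318140530037
wide (array([589.9, 258.3]), array([140.2,  10.7]), 86.62, array([589.1, 257.4, 114.8]), 391)
narrow (array([520. , 262.1]), array([98.8, 10.1]), 86.54, array([519.6, 262. ,  94.9]), 249)
rack (array([555.1, 259.6]), array([138.3, 124.3]), 86.98, array([551.1, 258.9,  45.1]), 2136)
plank (array([ 551.2, -125.6]), array([344.4, 106.7]), 82.97, array([ 534.3, -123.3,   19.3]), 3648)
stand>12 (array([ 551.2, -125.6]), array([344.4, 106.7]), 82.97, array([ 545.7, -115.6,   22.3]), 7044)
track (array([ 550.5, -125.6]), array([335.5,  63.2]), 82.87, array([549.4, -86.5,  33.1]), 1752)
posts (array([567.8,  11.2]), array([25.7, 45.9]), 82.83, array([568.2,  13.4, 107.7]), 256) (array([ 553.3, -107.2]), array([25.6, 46.1]), 82.99, array([ 553.2, -107.4,  107.4]), 277)
knob (array([ 545.4, -166.6]), array([28.6, 31.2]), 89.01, array([ 544.9, -165.5,  101.3]), 187)
```

View pics/tc.png

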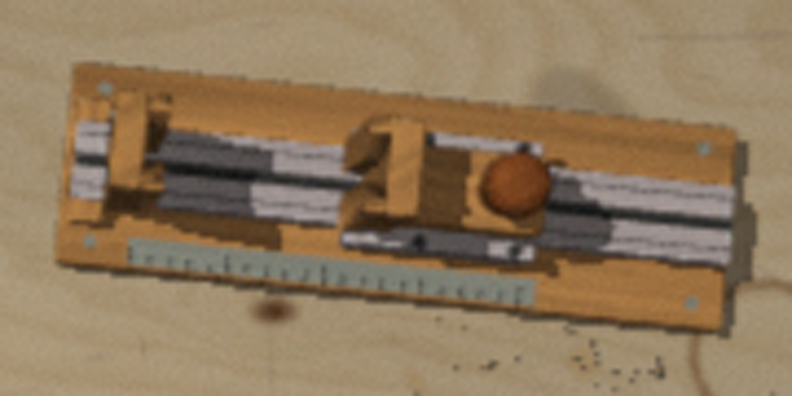

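Careful with the scale: shifts go in units of 5 mm. That gives: 0.055 m is 11, -0.05 m is -10.

```bash
python3 drive.py '[0,0,0.181,0,0,0,0.085,0,0,0.181,0,0,0,0.085,0,0,0.181,0,0,0,0.085,0,0,0.181,0,0,0,0.085,0,0,0.181,0,0,0,0.085,0,0,0.181,0,0,0,0.085,0,0,0.181,0,0,0,0.085,0,0,0.18,0,0,0,0.085,0,0,0,0,0,0,0.085]'
python3 drive.py '[0,0,0,-4,11,0,0.085,0,0,0,-4,11,0,0.085,0,0,0,-4,11,0,0.085,0,0,0,-4,11,0,0.085,0,0,0,-4,11,0,0.085,0,0,0,-4,11,0,0.085,0,0,0,-4,11,0,0.085,0,0,0,-4,11,0,0.085]'
python3 drive.py '[0,0,0,-10,0.6,0,0.085,0,0,0,-10,0.6,0,0.085,0,0,0,-10,0.6,0,0.085,0,0,0,-10,0.6,0,0.085,0,0,0,-10,0.6,0,0.085,0,0,0,-10,0.6,0,0.085,0,0,0,-10,0.6,0,0.085,0,0,0,-10,0.6,0,0.085,0,0,0,-10,0.6,0,0.085,0,0,0,-10,0.6,0,0.085,0,0,0,-10,0.6,0,0.085,0,0,0,0,0,0,0.085]'
cat >>h.py <<'E'
from scipy.spatial.transform import Rotation as Ro
def to(x,y,z,head):
    s=robot.get_state();R=Ro.from_rotvec(s["orientation"]).as_matrix()
    h=np.radians(head);G=np.array([[-np.sin(h),np.cos(h),0],[np.cos(h),np.sin(h),0],[0,0,-1]]).T
    print("t",s["time_s"],"rot",np.round(Ro.from_matrix(R.T@G).as_rotvec(),4),"d now-axes",np.round(R.T@(np.array([x,y,z])-s["tool_pos"]),4),"d goal-axes",np.round(G.T@(np.array([x,y,z])-s["tool_pos"]),4),"q",np.round(s["joint_positions"],2))
E
python3 -c "
from h import *
to(.5457,-.167,.097,-7)"
```

```text
time_s: 1.23
tool_pos: [0.1641, 0.6544, 0.2556]
orientation: [2.35, 2.084, -0.002]
contact_force: [0.5, 0.3, 0.0]
opening: 0.085
gripper_force: 0.0
time_s: 2.22
tool_pos: [0.5829, 0.4412, 0.256]
orientation: [-2.349, -2.086, 0.001]
contact_force: [0.8, 0.3, -0.1]
opening: 0.0847
gripper_force: 0.0
time_s: 3.72
tool_pos: [0.5469, -0.1105, 0.2561]
orientation: [2.355, 2.08, -0.001]
contact_force: [-0.4, 0.7, -0.0]
opening: 0.085
gripper_force: 0.0
t 3.725 rot [-0.0003  0.0004 -0.0017] d now-axes [-0.0561  0.0058  0.1592] d goal-axes [-0.0562  0.0057  0.1591] q [-0.38  0.03  1.87 -0.    1.25 -0.26]
```

In the tool's units: -0.056 m is -11.2, 0.05 m is 10.

```bash
python3 drive.py '[0,0,0,-11.2,1.2,0,0.085,0,0,0,0,0,10,0.085,0,0,0,0,0,10,0.085,0,0,0,0,0,6,0.085,0,0,0,0,0,5.8,0.085,0,0,0,0,0,0,0.085]'
python3 -c "
from h import *
to(.5457,-.167,.097,-7)"
python3 drive.py '[0,0,0,0,0,0,0.03,0,0,0,0,0,0,0.02,0,0,0,0,0,0,0.02,0,0,0,0,0,0,0.02,0,0,0,0,0,0,0.02,0,0,0,0,0,0,0.02]'

```

```text
time_s: 4.47
tool_pos: [0.5446, -0.1619, 0.0944]
orientation: [-2.345, -2.081, 0.003]
contact_force: [0.3, 0.3, 0.5]
opening: 0.0849
gripper_force: 0.0
t 4.475 rot [-0.0062 -0.0026  0.0029] d now-axes [-0.005   0.0017 -0.0026] d goal-axes [-0.005   0.0017 -0.0026] q [-0.47  0.25  1.95  0.    0.95 -0.35]
time_s: 5.22
tool_pos: [0.546, -0.164, 0.0991]
orientation: [-2.351, -2.081, 0.002]
contact_force: [-5.1, 1.1, 7.4]
opening: 0.0291
gripper_force: 58.8
```

In the tool's units: -0.01 m is -2, -0.008 m is -1.6.

```bash
python3 drive.py '[0,0,0,-2,0,0,0.02,0,0,0,-2,0,0,0.02,0,0,0,-2,0,0,0.02,0,0,0,-1.6,0,0,0.02,0,0,0,0,0,0,0.02,0,0,0,0,0,0,0.02,0,0,0,0,0,0,0.02]'
python3 - <<'E'
from h import *
to(.5457,-.167,.097,-7)
im,d=robot.read_camera("side");P=cloud("side",d);cv2.imwrite("pics/s1.png",im)
im,d=robot.read_camera("top");cv2.imwrite("pics/t1.png",im[120:240,270:450]);P=cloud("top",d)
Q=P[140:220,340:400].reshape(-1,3);Q=Q[(Q[:,2]>.103)&(Q[:,2]<.112)];print(rect(Q))
E
```

```text
time_s: 6.1
tool_pos: [0.5414, -0.2018, 0.0992]
orientation: [-2.351, -2.082, 0.002]
contact_force: [-4.9, 0.2, 6.1]
opening: 0.0292
gripper_force: 58.9
t 6.1 rot [-0.0021  0.0003  0.0006] d now-axes [0.0351 0.0001 0.0021] d goal-axes [0.0351 0.0001 0.0022] q [-0.53  0.26  1.93 -0.    0.96 -0.41]
(array([ 548.6, -144.7]), array([26.4, 46.2]), 83.6, array([ 548.6, -146.7,  107.9]), 240)
```

View pics/s1.png

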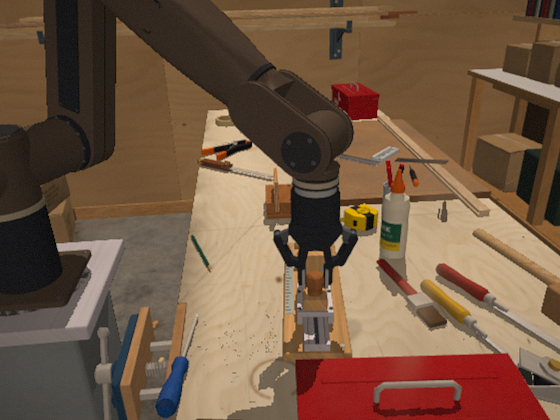

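```bash
python3 drive.py '[0,0,0,0,0,0,0.085,0,0,0,0,0,0,0.085,0,0,0,0,0,0,0.085,0,0,0,0,0,0,0.085,0,0,0,0,0,-6,0.085,0,0,0,0,0,-10,0.085,0,0,0,0,0,-10,0.06,0,0,0,0,0,-6,0.06,0,0,0,0,0,0,0.06]'
python3 -c "
from h import *
to(.5897,.2582,.090,-3.3)"
```

```text
time_s: 7.32
tool_pos: [0.5432, -0.2024, 0.2609]
orientation: [2.348, 2.078, 0.003]
contact_force: [-0.1, 0.1, 0.3]
opening: 0.0601
gripper_force: 0.0
t 7.325 rot [ 0.0063  0.003  -0.0643] d now-axes [ 0.4633 -0.011   0.1695] d goal-axes [0.4625 0.0199 0.1709] q [-0.53  0.07  1.82  0.    1.25 -0.41]
```

In the tool's units: -0.0014 m is -0.28, 0.058 m is 11.6.

```bash
python3 drive.py '[0,0,0,11.6,-0.28,0,0.06,0,0,0,11.6,-0.28,0,0.06,0,0,0,11.6,-0.28,0,0.06,0,0,0,11.6,-0.28,0,0.06,0,0,0,11.6,-0.28,0,0.06,0,0,0,11.6,-0.28,0,0.06,0,0,0,11.6,-0.28,0,0.06,0,0,0,11.6,-0.28,0,0.06,0,0,-0.064,0,0,0,0.06,0,0,0,0,0,0,0.06,0,0,0,0,0,0,0.06]'
python3 -c "
from h import *
to(.5897,.2582,.090,-3.3)"
```

```text
time_s: 8.7
tool_pos: [0.5868, 0.2596, 0.2559]
orientation: [-2.286, -2.154, 0.003]
contact_force: [0.1, 0.8, 1.0]
opening: 0.0599
gripper_force: 0.0
t 8.7 rot [-0.0021  0.0008 -0.002 ] d now-axes [-0.0011  0.0034  0.1659] d goal-axes [-0.0013  0.003   0.1659] q [ 0.26  0.22  1.66 -0.    1.27  0.32]
```

In the tool's units: 0.05 m is 10, 0.03 m is 6.

```bash
python3 drive.py '[0,0,-0.002,-0.2,0.6,6,0.06,0,0,0,0,0,10,0.06,0,0,0,0,0,10,0.06,0,0,0,0,0,5.2,0.06,0,0,0,0,0,2,0.06,0,0,0,0,0,0,0.06,0,0,0,0,0,0,0.06]'
python3 -c "
from h import *
to(.5897,.2582,.090,-3.3)"
python3 drive.py '[0,0,0,0,0,0,0.03,0,0,0,0,0,0,0.0,0,0,0,0,0,0,0.0,0,0,0,0,0,0,0.0,0,0,0,0,0,0,0.0,0,0,0,0,0,0,0.0]'
python3 -c "
from h import *
to(.5897,.2582,.090,-3.3)"
```

```text
time_s: 9.57
tool_pos: [0.5914, 0.2592, 0.0934]
orientation: [2.282, 2.157, 0.005]
contact_force: [-0.2, -0.1, 0.8]
opening: 0.0599
gripper_force: 0.0
t 9.575 rot [ 0.0033 -0.0011  0.0011] d now-axes [-0.0011 -0.0017  0.0033] d goal-axes [-0.0011 -0.0016  0.0034] q [0.26 0.39 1.76 0.   0.99 0.31]
time_s: 10.32
tool_pos: [0.5904, 0.2593, 0.092]
orientation: [2.282, 2.158, 0.001]
contact_force: [-1.3, 0.4, 4.2]
opening: 0.0092
gripper_force: 59.1
t 10.325 rot [ 0.0007 -0.0003  0.0017] d now-axes [-0.0011 -0.0006  0.002 ] d goal-axes [-0.0011 -0.0006  0.002 ] q [0.26 0.4  1.76 0.   0.99 0.31]
```

```bash
python3 drive.py '[0,0,0,0,0,-2,0,0,0,0,0,0,-4,0,0,0,0,0,0,-6,0,0,0,0,0,0,-6,0,0,0,0,0,0,-6,0,0,0,0,0,0,-6,0,0,0,0,0,0,0,0,0,0,0,0,0,0,0]'
python3 -c "
from h import *
to(.5583,-.0652,.240,-7)"
```

```text
time_s: 11.32
tool_pos: [0.5894, 0.2589, 0.2403]
orientation: [-2.282, -2.158, 0.003]
contact_force: [-0.3, -0.3, -2.1]
opening: 0.0093
gripper_force: 58.9
t 11.325 rot [-0.0018  0.0006  0.0662] d now-axes [-0.3254 -0.0129  0.0005] d goal-axes [-3.255e-01  8.700e-03  3.000e-04] q [0.26 0.23 1.67 0.   1.24 0.31]
```

```bash
python3 drive.py '[0,0,0.0662,0,0,0,0,0,0,0,-8,0.2,0,0,0,0,0,-10,0.2,0,0,0,0,0,-10,0.2,0,0,0,0,0,-10,0.2,0,0,0,0,0,-10,0.2,0,0,0,0,0,-10,0.4,0,0,0,0,0,-7.1,0.4,0,0,0,0,0,0,0,0,0,0,0,0,0,0,0,0,0,0,0,0,0,0,0,0,0,0,0,0,0,0]'
python3 - <<'E'
from h import *
to(.5583,-.0652,.240,-7)
im,d=robot.read_camera("side");cv2.imwrite("pics/s2.png",im);P=cloud("side",d)
im,d2=robot.read_camera("top");P2=cloud("top",d2)
np.savez("s2.npz",P=P,P2=P2,im=im)
im,d=robot.read_camera("wrist");cv2.imwrite("pics/w2.png",im)
E
```

```text
time_s: 12.82
tool_pos: [0.5593, -0.064, 0.2411]
orientation: [-2.351, -2.083, 0.0]
contact_force: [0.6, -0.1, -0.6]
opening: 0.0094
gripper_force: 58.8
t 12.825 rot [-0.0004 -0.0001  0.0015] d now-axes [-0.0013 -0.0009  0.0011] d goal-axes [-0.0013 -0.0009  0.0011] q [-0.29  0.05  1.87  0.    1.22 -0.17]
```

View pics/s2.png

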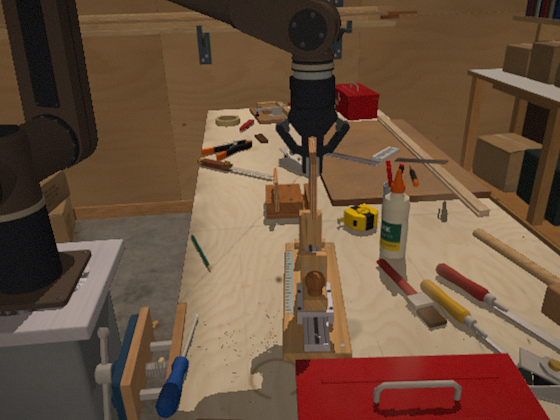

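View pics/w2.png

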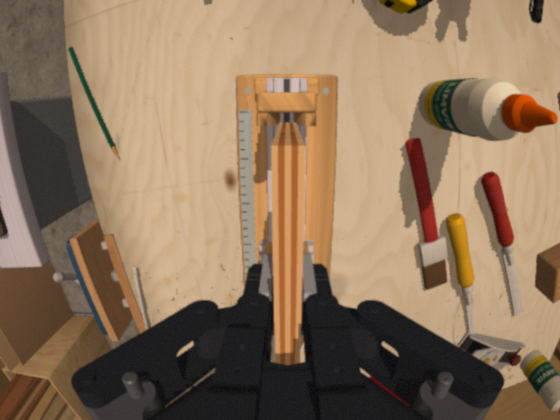

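The side view shows the panel held upright above the stand, its near edge at px ~(313,150–260). The wrist view shows it aligned with the fixed post's groove at ~(288,120). Next I measure its pose.

```bash
python3 - <<'E'
from h import *
z=np.load("s2.npz");P=z["P"];P2=z["P2"]
u=np.array([.122,.9925]);sx=np.array([.9925,-.122]);f=np.array([.5674,.0082])
def st(Q): 
    D=Q[:,:2]-f;return np.c_[D@sx,D@u,Q[:,2]]*1000
for nm,C in(("side",P),("top",P2)):
    S=st(C.reshape(-1,3))
    m=(abs(S[:,0])<20)&(S[:,1]>-165)&(S[:,1]<15)&(S[:,2]>135)&(S[:,2]<280);S=S[m]
    print(nm,len(S),np.nanpercentile(S,[1,50,99],axis=0).round(1).tolist())
    if nm=="side":
        E=S[(S[:,1]<-138)];print("ymin",np.percentile(E[:,1],[5,50]))
        for lo in range(165,270,15):
            k=E[(E[:,2]>lo)&(E[:,2]<lo+15)]
            if len(k):print(lo,len(k),np.percentile(k[:,0],[3,50,97]).round(1),np.median(k[:,1]).round(1))
    else:
        for a,b in((-150,-125),(-125,-100),(-40,-20),(-20,0)):
            k=S[(S[:,1]>a)&(S[:,1]<b)&(S[:,2]>250)]
            if len(k):print(a,len(k),np.percentile(k[:,0],[3,50,97]).round(1),k[:,1].min().round(1),k[:,1].max().round(1),np.median(k[:,2]).round(1))
S=st(P.reshape(-1,3));k=S[(S[:,2]>70)&(S[:,2]<90)&(abs(S[:,0])<40)&(S[:,1]>-190)&(S[:,1]<-160)]
print("post back side",np.nanpercentile(k,[2,50,98],axis=0).round(1).tolist())
E
```

```text
side 1044 [[-18.9, -146.3, 166.6], [-1.5, -86.6, 243.9], [18.0, -16.9, 277.3]]
ymin [-146.17197873 -143.86957333]
165 58 [-5.3 -0.3  4.8] -143.4
180 54 [-5.3 -0.4  4.6] -143.7
195 53 [-4.5 -0.5  4.6] -144.0
210 48 [-3.9  0.3  4.4] -144.2
225 52 [-4.  -0.6  4.3] -143.9
240 52 [-4.   0.1  4.2] -144.0
255 37 [-4.   0.9  4.1] -143.7
top 349 [[-4.4, -142.7, 167.2], [-3.7, -20.6, 247.5], [5.5, -3.6, 266.8]]
-150 51 [-4.3 -2.7  2.8] -143.1 -126.9 263.5
-40 39 [-4.2 -0.1  5.5] -28.6 -20.0 264.0
-20 74 [-4.3 -0.4  5.4] -19.1 -3.6 263.6
post back side [[-23.4, -171.5, 71.5], [-1.0, -168.5, 82.3], [21.6, -166.0, 89.8]]
```

```bash
python3 drive.py '[0,0,0,0,0,4,0,0,0,0,0,0,4,0,0,0,0,0,0,3,0,0,0,0,0,0,2,0,0,0,0,0,0,2,0,0,0,0,0,0,2,0,0,0,0,0,0,2,0,0,0,0,0,0,0,0]'
python3 -c "
from h import *
to(.5593,-.064,.110,-7)"
```

```text
time_s: 13.98
tool_pos: [0.5588, -0.0649, 0.1452]
orientation: [-2.352, -2.081, 0.002]
contact_force: [-0.0, -0.8, -1.1]
opening: 0.0088
gripper_force: 58.8
t 13.975 rot [-0.0019 -0.0003 -0.    ] d now-axes [0.0009 0.0005 0.0352] d goal-axes [0.0009 0.0004 0.0352] q [-0.3   0.16  1.94  0.    1.04 -0.17]
```

```bash
python3 drive.py '[0,0,0,0,0,1.4,0,0,0,0,0,0,1.4,0,0,0,0,0,0,1.2,0,0,0,0,0,0,1,0,0,0,0,0,0,0,0]'
python3 -c "
from h import *
to(.5593,-.064,.110,-7)"
```

```text
time_s: 14.6
tool_pos: [0.559, -0.0649, 0.1207]
orientation: [-2.352, -2.081, 0.001]
contact_force: [1.1, 0.4, -0.1]
opening: 0.0093
gripper_force: 58.8
t 14.6 rot [-0.001  -0.0002 -0.0001] d now-axes [0.001  0.0001 0.0107] d goal-axes [0.001  0.0001 0.0107] q [-0.3   0.19  1.95  0.    0.99 -0.17]
```

In the tool's units: 0.004 m is 0.8, 0.003 m is 0.6.

```bash
python3 drive.py '[0,0,0,0,0,0.8,0,0,0,0,0,0,0.6,0,0,0,0,0,0,0.4,0,0,0,0,0,0,0.2,0,0,0,0,0,0,0,0,0,0,0,0,0,0,0]'
python3 -c "
from h import *
to(.5593,-.064,.110,-7)"
```

```text
time_s: 15.35
tool_pos: [0.5594, -0.0651, 0.1114]
orientation: [2.353, 2.082, 0.0]
contact_force: [-0.1, 0.4, -1.4]
opening: 0.0093
gripper_force: 58.8
t 15.35 rot [ 0.0002  0.     -0.    ] d now-axes [ 0.001  -0.0003  0.0014] d goal-axes [ 0.001  -0.0003  0.0014] q [-0.3   0.21  1.96 -0.    0.98 -0.17]
```

In the tool's units: 0.001 m is 0.2.

```bash
python3 drive.py '[0,0,0,0,0,0.2,0,0,0,0,0,0,0.2,0,0,0,0,0,0,0,0,0,0,0,0,0,0,0]'
```

```text
time_s: 15.85
tool_pos: [0.5596, -0.0651, 0.1099]
orientation: [2.353, 2.081, 0.0]
contact_force: [-1.8, 0.3, 5.1]
opening: 0.0093
gripper_force: 59.5
```

In the tool's units: -0.05 m is -10, -0.03 m is -6.

```bash
python3 drive.py '[0,0,0,0,0,0,0.02,0,0,0,0,0,0,0.04,0,0,0,0,0,0,0.06,0,0,0,0,0,0,0.06,0,0,0,0,0,-6,0.06,0,0,0,0,0,-10,0.06,0,0,0,0,0,-10,0.08,0,0,0,0,0,-4,0.085,0,0,0,0,0,0,0.085,0,0,0,0,0,0,0.085]'
python3 - <<'E'
from h import *
to(.5413,-.2035,.098,-7)
im,d=robot.read_camera("side");P=cloud("side",d);cv2.imwrite("pics/s3.png",im)
im,d=robot.read_camera("top");cv2.imwrite("pics/t3.png",im);P2=cloud("top",d)
u=np.array([.122,.9925]);sx=np.array([.9925,-.122]);f=np.array([.5674,.0082])
for n,C in(("side",P),("top",P2)):
    Q=C.reshape(-1,3);D=Q[:,:2]-f;S=np.c_[D@sx,D@u,Q[:,2]]*1000
    for nm,m in(("panel",(abs(S[:,0])<25)&(S[:,1]>-165)&(S[:,1]<15)&(S[:,2]>113)&(S[:,2]<145)),("knob",(abs(S[:,0])<30)&(S[:,1]<-190)&(S[:,1]>-240)&(S[:,2]>93)&(S[:,2]<120))):
        k=S[m];print(n,nm,len(k),np.percentile(k,[2,50,98],axis=0).round(1).tolist() if len(k) else 0)
E
```

```text
time_s: 17.1
tool_pos: [0.5582, -0.0647, 0.2566]
orientation: [-2.35, -2.079, 0.004]
contact_force: [-0.6, 0.3, -0.6]
opening: 0.0846
gripper_force: 0.0
t 17.1 rot [-0.0043 -0.0008 -0.0001] d now-axes [-0.1399  0.0008  0.1585] d goal-axes [-1.398e-01  1.000e-04  1.586e-01] q [-0.3   0.04  1.86  0.    1.25 -0.17]
side panel 268 [[-4.8, -146.7, 114.0], [-0.2, -101.4, 131.9], [5.1, -11.6, 133.5]]
side knob 201 [[-14.7, -232.8, 93.5], [-1.5, -224.3, 99.5], [12.7, -207.5, 103.4]]
top panel 124 [[-3.7, -40.6, 114.7], [-0.0, -22.8, 132.5], [6.0, -4.8, 135.7]]
top knob 3 [[13.3, -214.7, 96.0], [14.4, -212.8, 96.3], [14.5, -209.4, 100.8]]
```

View pics/s3.png

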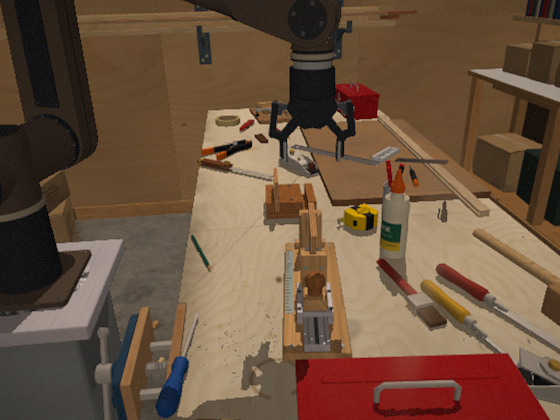

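The side view shows the panel standing in both grooves at px (313,230), with its top at 132 mm. Next I push the post up.

In the tool's units: -0.05 m is -10, 0.05 m is 10.

```bash
python3 drive.py '[0,0,0,-10,0,0,0.085,0,0,0,-10,0,0,0.085,0,0,0,-8.4,0,0,0.085,0,0,0,0,0,8,0.085,0,0,0,0,0,10,0.085,0,0,0,0,0,8,0.085,0,0,0,0,0,5.4,0.085,0,0,0,0,0,0,0.085,0,0,0,0,0,0,0.02,0,0,0,0,0,0,0.02,0,0,0,0,0,0,0.02,0,0,0,0,0,0,0.02]'
python3 drive.py '[0,0,0,0,0,0,0.02,0,0,0,0.8,0,0,0.02,0,0,0,0.8,0,0,0.02,0,0,0,0,0,0,0.02]'
```

```text
time_s: 18.7
tool_pos: [0.5409, -0.2061, 0.1042]
orientation: [-2.349, -2.081, 0.005]
contact_force: [-6.6, 0.2, 8.2]
opening: 0.0288
gripper_force: 58.7
time_s: 19.2
tool_pos: [0.5418, -0.199, 0.1042]
orientation: [-2.35, -2.082, 0.007]
contact_force: [-7.1, -1.4, 8.1]
opening: 0.029
gripper_force: 58.8
```

In the tool's units: 0.002 m is 0.4.

```bash
python3 drive.py '[0,0,0,0.4,0,0,0.02,0,0,0,0,0,0,0.02]'; python3 drive.py '[0,0,0,0.2,0,0,0.02,0,0,0,0,0,0,0.02]';python3 drive.py '[0,0,0,0.2,0,0,0.02,0,0,0,0,0,0,0.02]'
```

```text
time_s: 19.45
tool_pos: [0.542, -0.1975, 0.1042]
orientation: [-2.351, -2.083, 0.008]
contact_force: [-7.5, -2.6, 7.8]
opening: 0.0289
gripper_force: 58.8
time_s: 19.7
tool_pos: [0.5421, -0.1967, 0.1042]
orientation: [-2.351, -2.083, 0.008]
contact_force: [-7.7, -4.0, 6.9]
opening: 0.0288
gripper_force: 58.8
time_s: 19.95
tool_pos: [0.5422, -0.1957, 0.1042]
orientation: [-2.351, -2.083, 0.008]
contact_force: [-7.8, -3.0, 6.5]
opening: 0.0291
gripper_force: 58.8
```

```bash
for i in 1; do python3 drive.py '[0,0,0,0.2,0,0,0.02,0,0,0,0,0,0,0.02]'; python3 drive.py '[0,0,0,0.2,0,0,0.02,0,0,0,0,0,0,0.02]'; done
python3 - <<'E'
from h import *
im,d=robot.read_camera("side");P=cloud("side",d)
im,d=robot.read_camera("top");P2=cloud("top",d)
u=np.array([.122,.9925]);sx=np.array([.9925,-.122]);f=np.array([.5674,.0082])
for n,C in(("side",P),("top",P2)):
    Q=C.reshape(-1,3);D=Q[:,:2]-f;S=np.c_[D@sx,D@u,Q[:,2]]*1000
    for nm,m in(("panel",(abs(S[:,0])<7)&(S[:,1]>-160)&(S[:,1]<15)&(S[:,2]>118)&(S[:,2]<140)),("posttop",(abs(abs(S[:,0])-15)<6)&(S[:,1]<-115)&(S[:,1]>-185)&(S[:,2]>103)&(S[:,2]<111)),("postback",(abs(S[:,0])<22)&(S[:,1]<-150)&(S[:,1]>-180)&(S[:,2]>85)&(S[:,2]<104))):
        k=S[m];print(n,nm,len(k),np.percentile(k,[2,50,98],axis=0).round(1).tolist() if len(k) else 0)
E
```

```text
time_s: 20.2
tool_pos: [0.5423, -0.1947, 0.1042]
orientation: [-2.351, -2.083, 0.008]
contact_force: [-6.8, -5.5, 7.6]
opening: 0.0292
gripper_force: 58.8
time_s: 20.45
tool_pos: [0.5424, -0.1944, 0.1042]
orientation: [2.351, 2.083, -0.01]
contact_force: [-8.3, -5.8, 6.4]
opening: 0.0289
gripper_force: 58.7
side panel 0 0
side posttop 45 [[-11.2, -159.0, 103.1], [11.6, -153.1, 106.3], [16.6, -135.7, 108.4]]
side postback 165 [[-12.7, -159.0, 85.3], [1.2, -157.0, 94.6], [16.3, -154.5, 103.4]]
top panel 436 [[-3.8, -136.7, 119.8], [0.2, -70.0, 132.7], [6.2, -2.8, 135.6]]
top posttop 131 [[-20.6, -154.7, 103.9], [-9.0, -143.3, 107.9], [20.6, -129.9, 110.7]]
top postback 0 0
```

In the tool's units: 0.001 m is 0.2.

```bash
python3 drive.py '[0,0,0,0.2,0,0,0.02,0,0,0,0,0,0,0.02]'; python3 drive.py '[0,0,0,0.2,0,0,0.02,0,0,0,0,0,0,0.02,0,0,0,0,0,0,0.02]'
```

```text
time_s: 20.8
tool_pos: [0.5424, -0.1944, 0.1043]
orientation: [2.349, 2.083, -0.012]
contact_force: [-9.1, -9.1, 5.7]
opening: 0.029
gripper_force: 58.8
time_s: 21.18
tool_pos: [0.5424, -0.1943, 0.1043]
orientation: [2.348, 2.082, -0.014]
contact_force: [-10.3, -11.1, 4.4]
opening: 0.0292
gripper_force: 58.8
```

Firm stop: the post is hard against the panel and the force is rising. I relax the push, release, lift and check.

In the tool's units: -0.05 m is -10, -0.03 m is -6.

```bash
python3 drive.py '[0,0,0,-0.4,0,0,0.02,0,0,0,0,0,0,0.085,0,0,0,0,0,0,0.085,0,0,0,0,0,0,0.085,0,0,0,0,0,0,0.085,0,0,0,0,0,-6,0.085,0,0,0,0,0,-10,0.085,0,0,0,0,0,-10,0.085,0,0,0,-10,0,-6,0.085,0,0,0,-10,0,0,0.085,0,0,0,0,0,0,0.085,0,0,0,0,0,0,0.085]'
python3 - <<'E'
from h import *
im,d=robot.read_camera("side");P=cloud("side",d)
im,d=robot.read_camera("top");P2=cloud("top",d);cv2.imwrite("pics/t4.png",im)
u=np.array([.122,.9925]);sx=np.array([.9925,-.122]);f=np.array([.5674,.0082])
for n,C in(("side",P),("top",P2)):
    Q=C.reshape(-1,3);D=Q[:,:2]-f;S=np.c_[D@sx,D@u,Q[:,2]]*1000
    for nm,m in(("panel",(abs(S[:,0])<9)&(S[:,1]>-160)&(S[:,1]<15)&(S[:,2]>120)&(S[:,2]<140)),("posttop",(abs(abs(S[:,0])-15)<6)&(S[:,1]<-115)&(S[:,1]>-185)&(S[:,2]>103)&(S[:,2]<111)),("postback",(abs(S[:,0])<22)&(S[:,1]<-150)&(S[:,1]>-180)&(S[:,2]>75)&(S[:,2]<104))):
        k=S[m];print(n,nm,len(k),np.percentile(k,[2,50,98],axis=0).round(1).tolist() if len(k) else 0)
Q=P2[140:215,140:230].reshape(-1,3);print(rect(Q[(Q[:,2]>.084)&(Q[:,2]<.104)]))
E
```

```text
time_s: 22.68
tool_pos: [0.5314, -0.2908, 0.2616]
orientation: [-2.352, -2.08, -0.0]
contact_force: [0.1, 0.1, -0.3]
opening: 0.0855
gripper_force: 0.0
side panel 226 [[-4.9, -142.1, 121.6], [-0.3, -85.7, 132.1], [4.8, -4.7, 133.7]]
side posttop 119 [[-20.4, -159.2, 103.3], [10.1, -150.0, 106.7], [20.4, -131.6, 108.5]]
side postback 345 [[-21.4, -159.8, 76.1], [-0.5, -157.0, 90.1], [20.4, -154.6, 103.5]]
top panel 426 [[-3.9, -136.7, 121.4], [0.3, -69.2, 132.9], [6.1, -2.8, 136.0]]
top posttop 133 [[-20.6, -154.7, 103.9], [-9.4, -143.3, 107.6], [20.5, -130.1, 110.2]]
top postback 0 0
(array([520. , 261.9]), array([99.3, 10.2]), 86.55, array([519.7, 262. ,  94.9]), 247)
```

View pics/t4.png

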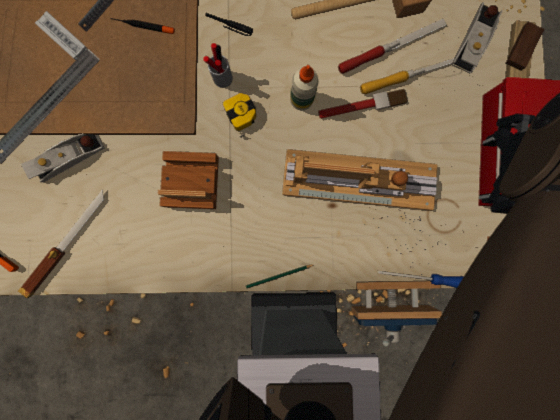

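The top view shows the panel clamped between the posts at px (340,172) and the narrow panel unmoved in the rack. The robot is clear. I am handing in.

```bash
python3 -c "
from bench import robot
print(robot.sign_off())"
```

```text
the job is handed in; nothing more can be done
None
```

I handed the job in at about 23 s of the 64 s: the wide panel stands upright on the bed in both grooves, with the sliding post pushed firmly against it (carriage about 0.0595 m by camera), the narrow panel is unmoved in the rack, the arm is clear of everything, and sign-off returned no verdict.

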